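# Fit the julienne insert to the slicer and lock it

### The arm

A 7-joint arm with a two-finger parallel gripper is mounted at the origin on a cart in front of the work surface, level with it; the furniture and walls round the work are solid. World frame = base frame: x ahead of the robot, y to its left, z up, the work surface at z = 0. Lengths are in m, angles in degrees, forces in N, time in s.
With the tool pointing down it reaches from about 0.35 to 0.9 m from the base axis. Payload 8.1 kg.
Tool frame: the origin (TCP) lies between the finger pads; the fingertips stand 22 mm ahead of it and the grasp point (between the pads) lies 3 mm ahead of it; z points along the fingers, y is the line along which they close (so a half turn about z gives the same grasp; the last joint's range is limited). The gripper opens to 85 mm and grips with 20 to 120 N. Pads are 22 mm wide; open, the fingers measure 114 mm over their backs; the gripper's body (76 mm by 85 mm) begins 54 mm behind the grasp point. The pads swing forward as they close: fully open they stand 13 mm farther back than shut.
Start: joints at [-74.576, 24.895, 1.432, 90.138, -0.665, 64.973, -4.303], TCP at [0.227, 0.582, 0.253] pointing down, gripper open.
Joint ranges: [-149.89, 149.89], [-25.12, 119.58], [-72.63, 75.52], [4.76, 147.25], [-75.54, 255.54], [6.69, 114.76], [-157.13, 157.13]. Speed limits (degrees/s): [127.2, 127.2, 172.46, 172.46, 180, 180, 180].

### API

Orientations are given as [roll, pitch, yaw] about the fixed x, y, z axes, in that order (R = Rz(yaw) Ry(pitch) Rx(roll)).
In Python, from cell import env, snapshot, get_calibration, nets gives the robot as it stands.
- The arm moves only by the tool jog_arm, never from a script. Its argument "rows" is a list of rows, each a list of 5 numbers: the opening, from -1 (shut) to 1 (fully open), then the shift along the tool's x, y, z as a fraction of full scale, then the turn about the tool's z as a fraction of full scale. In form: [[hand, dx, dy, dz, twist], ...]. A call has 1 to 12 rows; each row shifts and turns the commanded pose from where the row before left it, along the tool's axes as they then stand; what a row does not reach is not made up. Full scale, the value 1, is 2.5 cm for a shift and 0.08 rad for a turn. A row lasts 1/8 s, in which the tool goes at most 62.5 mm and 10.7 degrees, less where a joint would pass 70% of its speed; a pose out of reach is approached as far as the arm can. A call with a number of a shift or a turn outside -1 to 1 is refused whole. A call with a gripper value outside its range is refused whole. The fingers move at their own pace and stop on an object; "squeeze" is the grip in N (left out, the last holds). Time passes only in rows, so rows that do not move let the fingers close. It gives the time, the measured TCP pose, the force, the opening and the grip force at its end, in the units of the state.
- env.read_state(): the state, without advancing time (a new reading comes with each control period).
- snapshot(name): name is "side" or "top" or "wrist"; returns (picture, depth): 420x560x3 uint8, red, green, blue; 420x560 float32, m along the optical axis (not along the pixel's ray), 0 where there is no reading.
- get_calibration(name): a dict with "vertical_fov" (degrees; the focal length in pixels is half the picture's height over the tangent of half this angle, whatever the lens; pixels are square), "cx", "cy" (the principal point, pixels), "D" ([k1, k2, p1, p2, k3] as OpenCV has them; the pictures are not rectified), "eye" and "attitude" of the camera in the world. Camera axes: x right, y down, z forward; pixel columns grow to the right and rows downward; lengths in m; the calibration is good to about 2 mm. A picture is of the moment at which its call begins: read the wrist's pose just before it. get_calibration takes no time and is no camera call; for the wrist camera it gives the pose at the moment of the call.
- env.hand_in(): hands the job in; it is judged then, once.
Trained networks look in the newest picture that a camera, given by its name, has taken for a name from the list of things; names that differ only in an ending like _2 or _b are one class to them, and where a whole thing is asked for, a point or a joint stands for the part that bears it (a point fixed in the world has none). Each returns a list of dicts, best first, with "conf" (0 to 1); they miss things now and then, are a little off and sometimes report something else, mostly with a low value. They report only what shows in the picture. A call takes as long as a camera call. They do not tell look-alikes from the thing itself.
- nets.spot_in(camera, label): "bbox" ([centre column, centre row, width, height] in pixels, round what is visible of it).
- nets.spot_point(camera, label): "point" ([column, row] in pixels: a listed point, or the origin of a listed thing).
The state is a dict: "time_s": time; "joint_positions": joint angles; "dq": joint speeds; "joint_torque": joint torques, N m; "tcp_pos": TCP position; "ee_rot": TCP orientation; "wrist_force": force on the tool from outside, world axes, zero at the start; "wrist_torque": the same for the moment, N m; "width": finger opening in m; "gripper_force": force on a finger pad.
Only numpy, scipy, OpenCV 4.12 (cv2) and the standard library are available. Lean on these libraries where they do the work, as an engineer would, in place of code of your own. Each camera call takes 0.05 s, during which the arm holds its last target. There are 200 camera calls.

### The job

Set up the vegetable slicer for julienne: take the insert with the comb of teeth out of the storage caddy and slide it, teeth facing up out of the bed and grip tab uppermost, down between the slicer's sloping guides until it is fully home against the stop. Then swing the small latch lever at the top of the guides right across the mouth so that it lies over the insert's shoulder and locks it in. Leave the other two inserts standing in the caddy and do not disturb the things around.

Things in the scene. Friction and masses are not known exactly. Their poses are not given: they have to be found in the camera images.
- slicer_bed: Sloping bed of the vegetable slicer, fixed: two black side rails 218 mm long, 108 mm across, on a wire stand, high end towards the robot. Origin: middle of the mouth of the guides, at the high end, 210 mm above the bench. x: down the slope, the way an insert slides in (57 degrees below level, i.e. 33 degrees from vertical); y: across; z: square out of the working face, up and away from the robot.
- stop (a point): Middle of the stop bar at (86, 0, 0) mm of slicer_bed; the insert's lower edge rests on it when home. The guides are grooves in the rails, 93 mm apart side to side (y) and 8 mm wide in z about z = 0, straight from x = 12 mm to the stop, flared from x = 0 to 12 mm (to about 14 mm in z, 97 mm in y). Their lips cover the outer 8 mm at each side; the frame is open between them (|y| < 39 mm).
- latch_pivot (a point): Pivot of the latch lever, on a bracket beside the mouth on the left rail, at (-18.5, 62, 0) mm in slicer_bed's frame.
- latch_grip (a point): Point on the steel latch lever 32 mm from its pivot, mid-thickness. The lever is 11 to 13 mm wide and 10 mm thick (slicer_bed z -5 to 5 mm), its round end 42 mm from the pivot, and turns in the plane of the bed. Closed fingers pointing down the slope can push its side inward, then its edge down the slope.
- latch (a joint): Latch lever angle, rad: 0 = pointing up the slope (-x of slicer_bed), negative = leaning outward, open; 1.57 = across the mouth, pointing along -y of slicer_bed, locked (end stop 1.60), 2 mm clear of the shoulder of a home insert. It cannot close over an insert that is not home. Stays where it is put; 1.5 N at the grip point moves it.
- insert_caddy: Open grey plastic storage caddy, 176 x 110 mm, 56 mm high, fixed. Origin: centre of its underside. Three inserts stand upright in it at x = -66, 0 and 66 mm of its frame, their feet on its floor 6 mm above the table, their side edges in 8.6 mm wide grooves 46 mm deep.
- comb_insert: Julienne insert to be fitted: flat white plate with a window and a steel comb, 90 mm wide (y), 5 mm thick (x), z = 0 to 96 mm; above it the grip tab, 28 mm wide (y), 12 mm thick (x), z = 96 to 134 mm. 70 g. Origin: middle of the lower edge, which leads into the guides. Home: origin at the stop, its z along -x of slicer_bed, its x along z of slicer_bed.
- comb (a point): Front of the comb: nine steel teeth standing out of the +x face of comb_insert, to x = 15 mm, z = 55 to 71 mm, |y| < 30 mm. This point is at (14, 0, 63) mm in comb_insert's frame.
- plain_insert: Another insert of the same outline and tab, with a window and a flat steel cross blade but no teeth. Same frame. Stays in the caddy.
- solid_insert: Third insert of the same outline and tab, a solid plate with no window. Same frame. Stays in the caddy.
- yogurt_tub: Printed white yogurt tub, 72 mm across, 71 mm high, right of the slicer. Origin: centre of the underside.
- timer: Round red and white kitchen timer, 67 mm across, 36 mm high, between robot and slicer. Origin: centre of the underside.
- portion_cup: Small black open cup, 65 mm across, 38 mm high, between robot and slicer. Origin: centre of the underside.
- pepper_mill: Clear and white mill, 44 mm across, 90 mm high, left of the caddy. Origin: centre of the underside.
Things that resemble listed ones, but are neither listed nor needed, are in the scene too. What is shaped like the plain_insert but red is not meant.

How it is judged (in metres and radians):
On the way, in this order (a step that is already met when the one before it is completed fails the run):
1. the comb insert is fully home in the guides, teeth up, with the latch still open (distance between comb_insert and stop below 0.005 m and x of comb_insert in the frame of slicer_bed above 0.083 m and angle between the z axis of comb_insert and the x axis of slicer_bed, either way round below 0.06 rad and z of comb in the frame of slicer_bed above 0.008 m and value of joint latch below 1 rad), for 0.2 s.
2. the latch lies across the insert's shoulder (value of joint latch above 1.4 rad), for 0.2 s.
At the end, for the whole second after the job is handed in: The comb insert lies in the guides with its lower edge within 3 mm of the stop along the slope (5 mm in all), in line with the bed within 0.06 rad, teeth up, at rest; the latch stands at more than 1.4 rad, across its shoulder; the other two inserts are in the caddy (distance between comb_insert and stop below 0.005 m and x of comb_insert in the frame of slicer_bed above 0.083 m and angle between the z axis of comb_insert and the x axis of slicer_bed, either way round below 0.06 rad and z of comb in the frame of slicer_bed above 0.008 m and value of joint latch above 1.4 rad and linear speed of comb_insert below 0.02 m/s and distance between each of plain_insert, solid_insert and insert_caddy below 0.08 m); the robot touches nothing.
It fails at once if another insert is pulled out of its place in the caddy (distance of any of plain_insert, solid_insert from where it was at the start of the episode above 0.02 m).
It fails at once if a thing standing around is knocked or pushed more than 3 cm (distance of any of yogurt_tub, timer, portion_cup, pepper_mill from where it was at the start of the episode above 0.03 m).
It also fails if it takes over 59 s, if anything falls off the work surface, if the arm or the gripper's body presses on something with over 40 N, if the wrist force passes 120 N, or if a joint passes its speed limit or range.

## Working session

There is one attempt and no reset: what is moved stays moved. The work goes in short steps, Python scripts to look and compute and a tool call to move; the robot and the scene stay as the last step left them, time stands still between calls to the robot, and variables do not carry over. Pictures are saved under pics/ and viewed, at most 10 in all, crops included, and the job is handed in when it is done.

Besides the shell and the picture viewer there is one more tool, called after "Request:" as name(argument=value, ...), one argument or row to a line, values as JSON. jog_arm: Moves the arm, as the interface text tells. Its arguments: {"type":"object","properties":{"rows":{"type":"array","items":{"type":"array","items":{"type":"number"}}},"squeeze":{"type":"number"}},"required":["rows"]}

```bash
ls; mkdir -p pics; cat > h.py <<'E'
import numpy as np, cv2
from cell import env, snapshot, get_calibration, nets
def K(c):
    f=210/np.tan(np.radians(c["vertical_fov"]/2)); return np.array([[f,0,c["cx"]],[0,f,c["cy"]],[0,0,1.]])
def Rm(c):
    from scipy.spatial.transform import Rotation as R
    a=np.array(c["attitude"],float)
    return a if a.shape==(3,3) else R.from_euler('xyz',a,degrees=True).as_matrix()
def ray(c,px):
    u=cv2.undistortPoints(np.array([[px]],float),K(c),np.array(c["D"],float))[0,0]
    return np.array([u[0],u[1],1.])
def at(c,px,d): return np.array(c["eye"])+Rm(c)@(ray(c,px)*d)
def atz(c,px,z):
    e=np.array(c["eye"]); r=Rm(c)@ray(c,px); return e+r*(z-e[2])/r[2]
def proj(c,P):
    P=np.atleast_2d(P); R=Rm(c); t=-R.T@np.array(c["eye"])
    return cv2.projectPoints(P.astype(float),cv2.Rodrigues(R.T)[0],t,K(c),np.array(c["D"],float))[0][:,0]
def cloud(c,d):
    v,u=np.nonzero(d>0); p=np.stack([u,v],1).astype(float)
    q=cv2.undistortPoints(p[:,None],K(c),np.array(c["D"],float))[:,0]
    r=np.c_[q,np.ones(len(q))]*d[v,u][:,None]
    return p,np.array(c["eye"])+r@Rm(c).T
E
python3 - <<'E'
from h import *
s=env.read_state(); print(s)
for n in ["side","top","wrist"]:
    c=get_calibration(n); print(n,c)
    p,d=snapshot(n); cv2.imwrite(f"pics/{n}0.png",p[:,:,::-1]); np.savez(f"{n}0.npz",p=p,d=d)
    for l in ["slicer_bed","stop","latch_pivot","latch_grip","insert_caddy","comb_insert","comb","plain_insert","solid_insert","yogurt_tub","timer","portion_cup","pepper_mill"]:
        for o in nets.spot_point(n,l)[:3]:
            if o["conf"]>.3: 
                u=np.round(o["point"]).astype(int); dd=d[np.clip(u[1],0,419),np.clip(u[0],0,559)]
                print(n,l,round(o["conf"],2),u,np.round(at(c,o["point"],dd),3))
E
```

```text
pics
{'time_s': 0.0, 'joint_positions': array([-74.57735598,  24.93592097,   1.42925189,  90.19068358,
        -0.66574757,  64.97343186,  -4.30341285]), 'dq': array([ 0.01759107, -0.0247173 , -0.02010819, -0.11843485, -0.07651519,
        0.04243722,  0.00541168]), 'joint_torque': array([-3.03117067e-04, -6.70450258e+01,  1.02481529e+00, -3.16232407e+01,
        1.54356624e-02,  1.22184085e-02, -2.57677399e-07]), 'tcp_pos': array([0.2268979 , 0.58183628, 0.25252069]), 'ee_rot': array([-1.79908503e+02,  6.62436961e-03,  1.58695271e+02]), 'wrist_force': array([-0.15650272, -0.47052764,  0.25399819]), 'wrist_torque': array([ 0.0296273 ,  0.04368953, -0.00032959]), 'gripper_force': 0.0, 'width': 0.08534714371169023}
side {'vertical_fov': 49.124247731113094, 'cx': 277.8528680870643, 'cy': 203.9079532066144, 'D': array([-0.10307257,  0.        ,  0.        ,  0.        ,  0.        ]), 'eye': array([0.30861914, 1.43536971, 0.7584273 ]), 'attitude': array([-112.01204882,   -0.17623543, -172.27272423])}
side slicer_bed 0.91 [268 162] [ 0.7   -1.04   0.002]
side stop 0.96 [262 178] [ 0.62  -
[... 1721 characters left out ...]
 timer 0.79 [379 262] [ 0.358 -0.408  0.021]
top portion_cup 0.6 [330 263] [ 0.389 -0.229  0.001]
top pepper_mill 0.68 [126 262] [0.48  0.537 0.012]
top pepper_mill 0.34 [402 242] [ 0.428 -0.517  0.038]
top pepper_mill 0.33 [335 178] [ 0.614 -0.27   0.231]
wrist {'vertical_fov': 63.14798089152117, 'cx': 282.3324859843873, 'cy': 208.31175052014058, 'D': array([0.00691532, 0.        , 0.        , 0.        , 0.        ]), 'eye': array([0.15286508, 0.61007718, 0.37563268]), 'attitude': array([ 1.62132117e+02, -3.20998865e-02,  6.87944648e+01])}
wrist comb 0.53 [317 368] [0.476 0.533 0.021]
wrist plain_insert 0.67 [223 310] [0.365 0.447 0.002]
wrist pepper_mill 0.76 [318 368] [0.474 0.535 0.023]
```

```bash
python3 - <<'E'
import cv2,numpy as np
t=cv2.imread("pics/top0.png");s=cv2.imread("pics/side0.png")
a=cv2.resize(t[230:330,100:250],(600,400),interpolation=2);b=cv2.resize(s[240:340,230:365],(540,400),interpolation=2)
cv2.imwrite("pics/a.png",cv2.resize(np.hstack([a,b]),(800,280)))
a=cv2.resize(t[130:280,290:430],(560,600),interpolation=2)
cv2.imwrite("pics/b.png",a)
E
```

```text
(no output)
```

View pics/a.png

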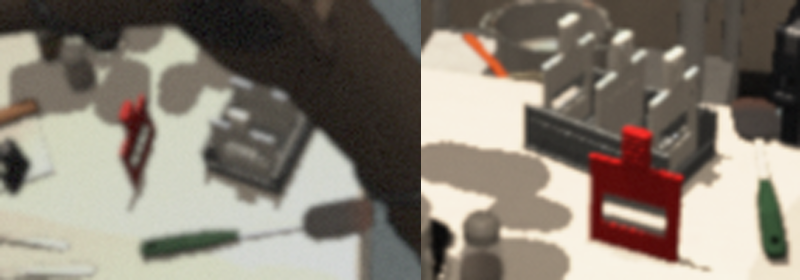

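View pics/b.png

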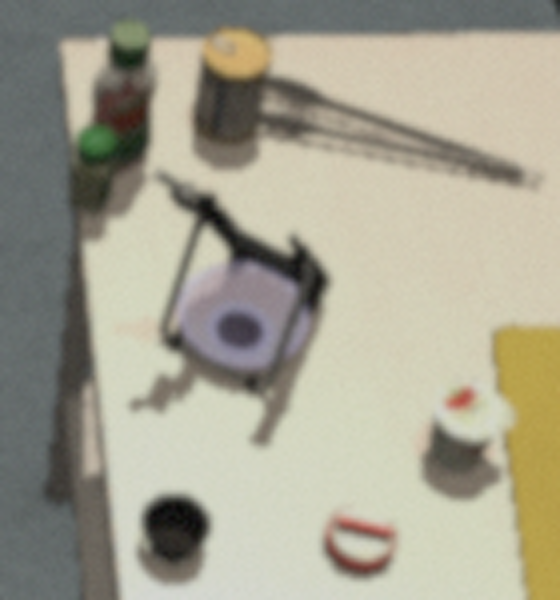

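View pics/side0.png

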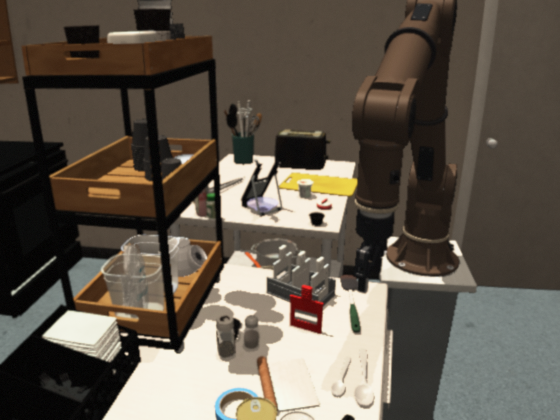

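Request:
jog_arm(
  rows=[
    [1,-0.82,-0.72,-0.17,0],
    [1,-0.82,-0.72,-0.17,0],
    [1,-0.82,-0.72,-0.17,0],
    [1,-0.82,-0.72,-0.17,0],
    [1,-0.82,-0.72,-0.17,0],
    [1,-0.82,-0.72,-0.17,0],
    [1,-0.82,-0.72,-0.17,0],
    [1,-0.82,-0.72,-0.17,0],
    [1,-0.82,-0.72,-0.17,0],
    [1,-0.82,-0.72,-0.17,0],
    [1,-0.82,-0.72,-0.17,0],
    [1,0,0,0,0],
  ],
  squeeze=40,
)

```text
time_s: 3.6
tcp_pos: [0.3666, 0.3131, 0.3008]
ee_rot: [179.9, 0.0, 158.4]
wrist_force: [0.2, 0.0, -0.4]
width: 0.0853
gripper_force: 0.0
```

```bash
python3 - <<'E'
from h import *
s=env.read_state(); print(s["time_s"],s["tcp_pos"],s["ee_rot"],s["joint_positions"])
n="wrist";c=get_calibration(n); print(c["eye"],c["attitude"])
p,d=snapshot(n); cv2.imwrite(f"pics/w1.png",p[:,:,::-1]); np.savez("w1.npz",p=p,d=d,**{k:c[k] for k in c})
for l in ["insert_caddy","comb_insert","comb"]:
  for o in nets.spot_point(n,l)[:3]:
    u=np.round(o["point"]).astype(int); print(l,round(o["conf"],2),u)
q,P=cloud(c,d)
m=(P[:,2]>.13)&(P[:,2]<.16); 
im=np.zeros(d.shape,np.uint8); im[q[m][:,1].astype(int),q[m][:,0].astype(int)]=255
k,L,st,ce=cv2.connectedComponentsWithStats(im)
lab=L[q[:,1].astype(int),q[:,0].astype(int)]
for i in range(1,k):
  if st[i,4]>60:
    X=P[m&(lab==i)]; r=cv2.minAreaRect(X[:,:2].astype(np.float32)*1000); print(ce[i],st[i,4],X.mean(0),X[:,2].max(),r)
E
```

```text
3.6 [0.36663122 0.31312627 0.30079611] [1.79947264e+02 4.49395020e-02 1.58431652e+02] [-53.55541185   8.97236773   7.7569552  105.79722597  -1.30472121
  65.25089038  23.08435187]
[0.29243355 0.34117632 0.42305571] [ 1.62085215e+02 -8.43108887e-02  6.85347898e+01]
insert_caddy 0.59 [263 198]
comb_insert 0.92 [266 144]
comb 0.75 [264 166]
[426.1995842  137.20582121] 481 [0.36540723 0.44126947 0.13474311] 0.13753302491077085 ((366.2637023925781, 441.8963623046875), (11.642304420471191, 27.565155029296875), 72.82357788085938)
[261.56312625 169.60721443] 499 [0.33957869 0.30435626 0.13994364] 0.14392780333135935 ((340.287841796875, 303.8026428222656), (27.85993766784668, 12.509151458740234), 62.620033264160156)
[256.08951965 235.32751092] 458 [0.39294348 0.27687603 0.13944192] 0.1436227840514373 ((393.9083557128906, 276.1617736816406), (27.681459426879883, 11.995596885681152), 63.66217041015625)
[250.57823129 298.19047619] 441 [0.45091278 0.24674309 0.13879589] 0.14313579753859856 ((452.2467956542969, 245.99095153808594), (27.79068946838379, 12.579118728637695), 60.79541015625)
```

View pics/w1.png

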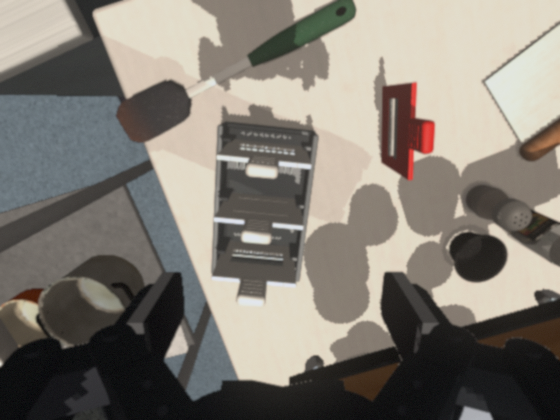

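Request:
jog_arm(
  rows=[
    [1,-0.85,-0.9,-0.14,0],
    [1,-0.85,-0.9,-0.14,0],
    [1,-0.85,-0.9,-0.14,0],
    [1,-0.85,-0.9,-0.14,0],
    [1,-0.85,-0.9,-0.14,0],
    [1,-0.85,-0.9,-0.14,0],
    [1,-0.85,-0.9,-0.14,0],
    [1,-0.85,-0.9,-0.14,0],
    [1,-0.85,-0.9,-0.14,0],
    [1,-0.85,-0.9,-0.14,0],
    [1,-0.85,-0.9,-0.14,0],
    [1,-0.85,-0.9,-0.14,0],
  ],
)

```text
time_s: 5.3
tcp_pos: [0.5051, -0.0282, 0.342]
ee_rot: [180.0, -0.0, 158.8]
wrist_force: [0.1, 0.4, 0.6]
width: 0.0853
gripper_force: 0.0
```

Request:
jog_arm(
  rows=[
    [1,-0.85,-0.9,-0.14,0],
    [1,-0.85,-0.9,-0.14,0],
    [1,-0.85,-0.9,-0.14,0],
    [1,-0.85,-0.9,-0.14,0],
    [1,-0.85,-0.9,-0.14,0],
    [1,-0.85,-0.9,-0.14,0],
    [1,-0.85,-0.9,-0.14,0],
    [1,-0.85,-0.9,-0.14,0],
    [1,-0.85,-0.9,-0.14,0],
    [1,-0.85,-0.9,-0.14,0],
    [1,-0.85,-0.9,-0.14,0],
    [1,0,0,0,0],
  ],
)

```text
time_s: 6.8
tcp_pos: [0.6328, -0.3454, 0.3792]
ee_rot: [-179.9, -0.1, 158.6]
wrist_force: [-0.3, 0.8, -0.4]
width: 0.0849
gripper_force: 0.0
```

```bash
python3 - <<'E'
from h import *
z=np.load("w1.npz"); c={k:z[k] for k in ["vertical_fov","cx","cy","D","eye","attitude"]}
q,P=cloud(c,z["d"])
a=np.radians(152.4); ax=np.array([np.cos(a),np.sin(a)]);ay=np.array([-ax[1],ax[0]])
L=np.c_[(P[:,:2]-[.340,.304])@ax,(P[:,:2]-[.340,.304])@ay,P[:,2]]
for lo in range(-40,41,4):
    m=(abs(L[:,1])<.03)&(L[:,0]*1000>=lo)&(L[:,0]*1000<lo+4)&(L[:,2]>.03)
    print(lo,m.sum(),np.percentile(L[m,2],[5,50,95]).round(3) if m.sum() else '')
s=env.read_state(); print(s["time_s"],s["tcp_pos"],s["ee_rot"],s["joint_positions"])
n="wrist";c=get_calibration(n); print(c["eye"],c["attitude"])
p,d=snapshot(n); cv2.imwrite("pics/w2.png",p[:,:,::-1]); np.savez("w2.npz",p=p,d=d,**{k:c[k] for k in c})
for l in ["slicer_bed","stop","latch_pivot","latch_grip"]:
  for o in nets.spot_point(n,l)[:2]:
    u=np.round(o["point"]).astype(int); dd=d[u[1],u[0]]; print(l,round(o["conf"],2),u,at(c,o["point"],dd).round(4))
E
```

```text
-40 0 
-36 156 [0.298 0.313 0.347]
-32 290 [0.297 0.315 0.349]
-28 309 [0.297 0.314 0.327]
-24 415 [0.297 0.318 0.332]
-20 543 [0.298 0.323 0.359]
-16 1662 [0.3   0.324 0.356]
-12 4164 [0.339 0.358 0.365]
-8 5758 [0.354 0.362 0.369]
-4 826 [0.104 0.367 0.372]
0 744 [0.034 0.092 0.142]
4 502 [0.033 0.112 0.139]
8 0 
12 0 
16 0 
20 0 
24 0 
28 0 
32 0 
36 0 
40 0 
6.8 [ 0.63276362 -0.34536961  0.37923999] [-1.79930205e+02 -7.49464412e-02  1.58607457e+02] [  8.05267679  33.35758847  31.88052185  63.53871348 -16.81395419
  87.42845737 104.90597028]
[ 0.55879378 -0.31739229  0.50164146] [1.62208792e+02 3.86400360e-02 6.87113600e+01]
stop 0.87 [267 166] [ 0.6166 -0.358   0.139 ]
latch_pivot 0.93 [358 149] [ 0.6144 -0.2766  0.2363]
latch_grip 0.72 [401 146] [ 0.6185 -0.2513  0.259 ]
```

View pics/w2.png

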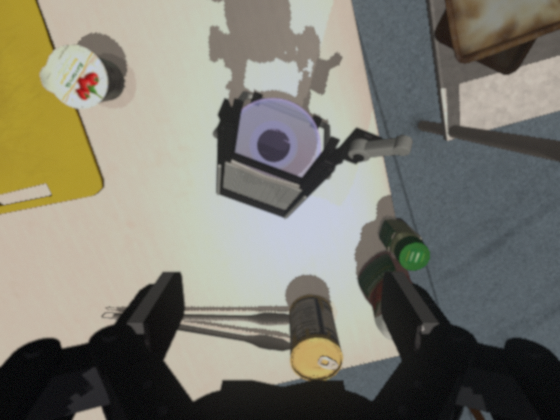

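```bash
cat >> h.py <<'E'
def load(f):
    z=np.load(f); return {k:z[k] for k in ["vertical_fov","cx","cy","D","eye","attitude"]},z["p"],z["d"]
s57,c57=np.sin(np.radians(57)),np.cos(np.radians(57))
def slicer(ox,oy,yaw):
    a=np.radians(yaw);h=np.array([np.cos(a),np.sin(a),0]);u=np.array([0,0,1.])
    return np.array([ox,oy,.21]),np.stack([h*c57-u*s57,np.cross(u,h),h*s57+u*c57],1)
E
cat > f.py <<'E'
from h import *
c,p,d=load("w1.npz")
for xx in(15,5,-15):
  T=np.array([.340,.304,0])+np.array([-.886*xx,.463*xx,69])/1000; print(xx,proj(c,T))
for r in range(128,172,4): print(r,[at(c,(u,r),d[r,u]).round(3).tolist() for u in(250,)],d[r,240:300:6].round(3))
c,p,d=load("w2.npz")
O,R=slicer(.584,-.327,-42)
q,P=cloud(c,d); L=(P-O)@R*1000
# rail points: within plane band
for nm,lo,hi in(("x0-80",15,80),("90-190",90,190)):
  m=(L[:,0]>lo)&(L[:,0]<hi)&(abs(L[:,1])<75)&(L[:,2]>-12)&(L[:,2]<25)
  H,e=np.histogram(L[m,1],np.arange(-76,77,4)); 
  for a,b in zip(e,H):
    if b: k=m&(L[:,1]>=a)&(L[:,1]<a+4); print(nm,a,b,np.percentile(L[k,2],[5,50,95]).round(1),np.percentile(L[k,0],[2,98]).round(0))
S=5;x0,y0=170,85
im=cv2.resize(p[y0:y0+140,x0+20:x0+260,::-1],None,fx=S/1.5,fy=S/1.5,interpolation=2)
x0+=20;S=S/1.5
def ln(A,B,col):
  a=(proj(c,[O+R@(np.array(v)/1000) for v in(A,B)])-[x0,y0])*S; cv2.line(im,tuple(int(v) for v in a[0]),tuple(int(v) for v in a[1]),col,1)
for y in(-54,-46.5,46.5,54): ln((0,y,0),(200,y,0),(0,0,255))
ln((0,-54,0),(0,54,0),(0,255,0)); ln((86,-54,0),(86,54,0),(0,255,0)); ln((-18.5,62,0),(-18.5,62,20),(255,0,0))
cv2.imwrite("pics/o2.png",im)
E
python3 f.py
```

```text
15 [[266.60160001 141.90026545]]
5 [[265.70648772 151.63330862]]
-15 [[263.96170895 170.59753287]]
128 [[0.31, 0.295, 0.023]] [0.39  0.39  0.388 0.389 0.39  0.39  0.389 0.398 0.407 0.41 ]
132 [[0.315, 0.292, 0.006]] [0.406 0.407 0.406 0.408 0.406 0.407 0.    0.392 0.39  0.39 ]
136 [[0.319, 0.29, 0.007]] [0.408 0.408 0.408 0.409 0.408 0.409 0.409 0.408 0.408 0.409]
140 [[0.323, 0.288, 0.007]] [0.408 0.41  0.409 0.41  0.409 0.409 0.41  0.409 0.41  0.41 ]
144 [[0.326, 0.289, 0.028]] [0.386 0.387 0.391 0.394 0.398 0.402 0.405 0.41  0.412 0.411]
148 [[0.329, 0.289, 0.042]] [0.378 0.378 0.381 0.385 0.388 0.388 0.388 0.385 0.39  0.395]
152 [[0.329, 0.292, 0.076]] [0.341 0.345 0.346 0.352 0.354 0.382 0.381 0.379 0.381 0.385]
156 [[0.331, 0.293, 0.094]] [0.323 0.326 0.315 0.317 0.318 0.336 0.341 0.343 0.347 0.351]
160 [[0.33, 0.296, 0.126]] [0.321 0.321 0.297 0.298 0.303 0.304 0.31  0.326 0.329 0.331]
164 [[0.332, 0.297, 0.139]] [0.42  0.42  0.286 0.286 0.288 0.29  0.294 0.322 0.322 0.323]
168 [[0.334, 0.296, 0.142]] [0.421 0.286 0.285 0.286 0.286 0.286 0.286 0.421 0.42  0.421]
x0-80 -64 21 [
[... 1082 characters left out ...]
16 85 [2.9 3.5 4.9] [ 92. 188.]
90-190 -12 82 [2.8 3.5 4.9] [ 91. 185.]
90-190 -8 84 [2.8 3.5 4.9] [ 92. 187.]
90-190 -4 84 [2.9 3.5 4.9] [ 92. 188.]
90-190 0 80 [3.  3.5 5. ] [ 92. 185.]
90-190 4 83 [2.8 3.4 5.2] [ 91. 186.]
90-190 8 82 [3.  3.5 4.9] [ 91. 187.]
90-190 12 85 [2.9 3.4 4.9] [ 93. 188.]
90-190 16 79 [2.9 3.5 5.2] [ 93. 186.]
90-190 20 89 [2.9 3.5 4.9] [ 91. 187.]
90-190 24 79 [2.9 3.6 4.9] [ 92. 186.]
90-190 28 91 [2.9 3.4 5. ] [ 92. 187.]
90-190 32 83 [3.  3.5 4.9] [ 92. 186.]
90-190 36 82 [2.8 3.3 5.1] [ 91. 187.]
90-190 40 69 [2.9 3.4 4.3] [101. 187.]
90-190 44 147 [ 3.   6.8 11.7] [ 94. 189.]
90-190 48 105 [11.7 13.8 14.6] [ 93. 185.]
90-190 52 3 [11.5 11.6 13. ] [94. 98.]
```

View pics/o2.png

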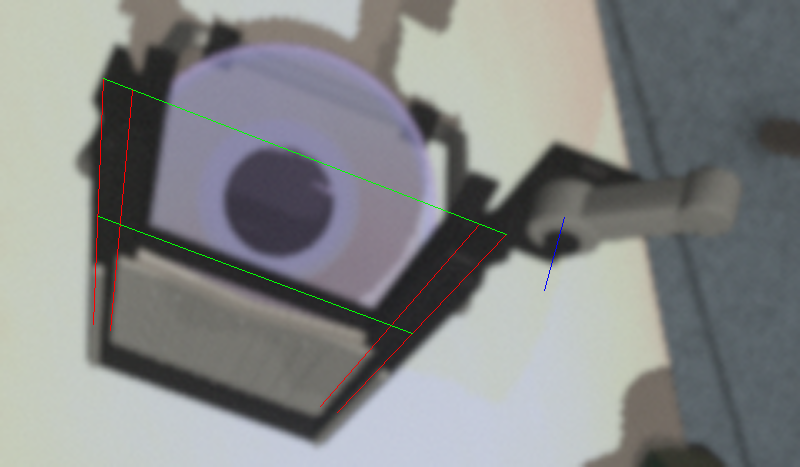

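```bash
python3 - <<'E'
from h import *
c,p,d=load("w1.npz")
cv2.imwrite("pics/z1.png",cv2.resize(p[115:215,200:330,::-1],None,fx=6,fy=6,interpolation=cv2.INTER_CUBIC))
c,p,d=load("w2.npz")
O,R=slicer(.584,-.327,-42)
q,P=cloud(c,d); L=(P-O)@R*1000
m=(L[:,2]>10)&(L[:,2]<16)&(abs(L[:,1])<70)&(L[:,0]>-20)&(L[:,0]<200)
for x in range(-10,190,20):
  k=m&(L[:,0]>x)&(L[:,0]<x+20); a=L[k,1]
  if k.sum()>5: print(x,k.sum(),a[a<0].min() if (a<0).any() else 0,a[a<0].max() if (a<0).any() else 0,a[a>0].min() if (a>0).any() else 0,a.max())
for y in(-52,-42,42,50):
  k=(abs(L[:,1]-y)<4)&(L[:,2]>4)&(L[:,2]<16)&(L[:,0]>-40)&(L[:,0]<40); print("xmin",y,np.sort(L[k,0])[:4].round(1))
k=(abs(L[:,1])<30)&(L[:,0]>70)&(L[:,0]<110)&(L[:,2]>-15)&(L[:,2]<15)
for x in range(70,110,3):
  kk=k&(L[:,0]>x)&(L[:,0]<=x+3)
  if kk.sum(): print("stop",x,kk.sum(),np.median(L[kk,2]).round(1))
m=(L[:,1]>58)&(L[:,1]<120)&(L[:,0]>-80)&(L[:,0]<5)&(abs(L[:,2])<18)
A=L[m]; m2=(A[:,2]>2); A=A[m2]; print("lever",len(A),np.percentile(A[:,2],[5,25,50,75,95]).round(1))
for lo,hi in((0,3),(3,6),(6,9),(9,13)):
  k=(A[:,2]>lo)&(A[:,2]<hi)
  if k.sum()>8: print(lo,k.sum(),cv2.minAreaRect(A[k][:,:2].astype(np.float32)),A[k].mean(0).round(1))
E
```

```text
-10 101 -47.399786755359855 -38.85136673450511 39.220672448359764 51.48125296107575
10 177 -53.58029770873618 -46.433367545241126 46.360958868266785 53.46306824109669
30 128 -53.349564785564795 -46.392106895144295 46.528876838218956 52.963112298182686
50 110 -52.97178680621629 -46.291815539245086 46.485942385222764 52.96841994853219
70 94 -52.784656572383085 -46.2121111923293 46.50646670920253 52.982972214896094
90 88 -52.67237424411789 -46.75827230444021 46.546588912966584 52.8882740858732
110 67 -51.538408228475895 -46.36737428844756 46.66903929643009 51.807597087905705
130 60 -53.665878375502956 -46.266860507419125 46.59442170533063 51.86267028094949
150 52 -53.36883664776124 -46.65727569233371 46.41089827592707 51.910698907681265
170 50 -53.293028467791274 -46.39473692107369 46.85659317810604 51.84597759204438
xmin -52 [-6.4 -6.4 -6.3 -6.3]
xmin -42 [-5.5 -5.4 -5.3 -5.1]
xmin 42 [-5.1 -4.8 -4.8 -4.7]
xmin 50 [-24.8 -22.8 -22.5 -21.8]
stop 82 221 0.0
stop 85 145 1.7
stop 88 54 2.9
stop 91 52 2.9
stop 94 55 4.5
stop 97 63 4.9
stop 100 55 4.9
stop 103 42 4.7
stop 106 31 4.6
stop 109 6 4.4
lever 691 [2.4 4.6 5.7 6.2 9. ]
0 69 ((-41.934608459472656, 71.05665588378906), (6.3107500076293945, 38.04912185668945), 43.6616096496582) [-43.   72.8   2.5]
3 382 ((-35.16883850097656, 71.83822631835938), (16.652013778686523, 46.94361114501953), 57.541378021240234) [-40.7  74.2   5.1]
6 202 ((-34.36377716064453, 70.98281860351562), (15.082002639770508, 48.49703598022461), 59.445003509521484) [-34.3  71.3   6.6]
9 38 ((-21.078222274780273, 61.698673248291016), (7.417707920074463, 7.398311138153076), 45.559417724609375) [-20.8  62.    9.3]
```

View pics/z1.png

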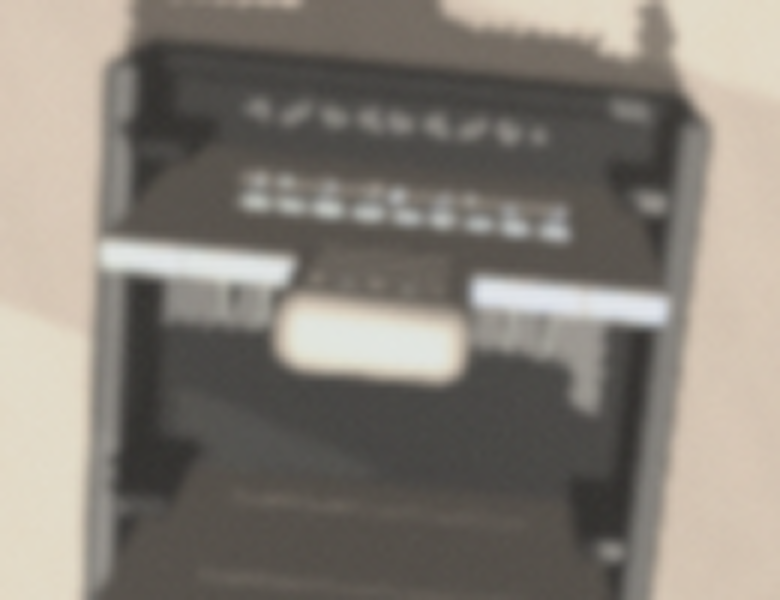

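```bash
python3 - <<'E'
from h import *
for n,obs in(("side","(317,278) org (316,298)"),("top","(190,281) org(188,294)")):
  c=get_calibration(n); 
  for xx in(14,0,-14):
    print(n,obs,xx,proj(c,np.array([.340,.304,0])+np.array([-.886*xx,.463*xx,69])/1000).round(1),proj(c,[.340,.304,.006]).round(1))
c,p,d=load("w1.npz"); print("w1 org",proj(c,[.340,.304,.006]))
for r in range(138,176,3): print(r,(d[r,226:300:2]*1000).astype(int).tolist())
E
```

```text
side (317,278) org (316,298) 14 [[323.9 282. ]] [[318.8 299.1]]
side (317,278) org (316,298) 0 [[319.7 280.5]] [[318.8 299.1]]
side (317,278) org (316,298) -14 [[315.4 279. ]] [[318.8 299.1]]
top (190,281) org(188,294) 14 [[184.9 283.8]] [[188.9 288.8]]
top (190,281) org(188,294) 0 [[186.7 280.5]] [[188.9 288.8]]
top (190,281) org(188,294) -14 [[188.4 277.3]] [[188.9 288.8]]
w1 org [[267.65521159 147.95962348]]
138 [365, 366, 369, 375, 391, 409, 409, 409, 409, 408, 408, 409, 409, 408, 408, 407, 409, 409, 408, 409, 409, 407, 409, 409, 408, 409, 410, 409, 409, 410, 410, 409, 408, 409, 409, 409, 409]
141 [364, 364, 364, 395, 396, 398, 400, 400, 400, 405, 406, 407, 408, 410, 409, 410, 0, 410, 410, 410, 409, 410, 409, 410, 409, 410, 410, 410, 411, 411, 411, 410, 410, 410, 410, 410, 410]
144 [392, 376, 375, 377, 379, 381, 380, 385, 386, 386, 386, 388, 390, 390, 391, 394, 394, 395, 397, 398, 400, 400, 402, 404, 406, 405, 409, 411, 409, 410, 411, 411, 410, 411, 411, 411, 412]
147 [359, 360, 360, 361, 363, 365, 371, 379, 380, 381, 383, 384, 385, 386, 386, 386, 387, 387, 387, 386, 385, 387, 38
[... 1082 characters left out ...]
 285, 285, 285, 284, 285, 286, 285, 285, 286, 286, 287, 287, 286, 288, 291, 303, 320, 322, 322, 323, 321, 323, 323, 322, 322, 321]
168 [408, 420, 420, 419, 420, 348, 421, 421, 420, 350, 286, 285, 284, 285, 285, 283, 285, 284, 284, 285, 284, 285, 285, 286, 285, 285, 294, 418, 420, 348, 419, 420, 419, 348, 421, 420, 419]
171 [411, 421, 419, 420, 419, 421, 420, 421, 422, 422, 285, 285, 285, 284, 284, 284, 286, 286, 283, 285, 286, 284, 285, 285, 284, 287, 350, 420, 422, 348, 422, 420, 357, 350, 421, 421, 423]
174 [416, 421, 423, 422, 424, 423, 422, 423, 421, 422, 289, 286, 286, 286, 286, 287, 287, 286, 286, 286, 286, 285, 286, 286, 288, 287, 423, 420, 423, 422, 422, 423, 421, 423, 422, 421, 423]
```

Request:
jog_arm(
  rows=[
    [1,0,0,0,0.65],
    [1,0,0,0,0.65],
    [1,0.93,0.738,0.1,0],
    [1,0.93,0.738,0.1,0],
    [1,0.93,0.738,0.1,0],
    [1,0.93,0.738,0.1,0],
    [1,0.93,0.738,0.1,0],
    [1,0.93,0.738,0.1,0],
    [1,0.93,0.738,0.1,0],
    [1,0.93,0.738,0.1,0],
    [1,0.93,0.738,0.1,0],
    [1,0.93,0.738,0.1,0],
  ],
)

```text
time_s: 8.55
tcp_pos: [0.5095, -0.0716, 0.3558]
ee_rot: [179.9, 0.0, 152.8]
wrist_force: [0.9, 0.1, -0.8]
width: 0.0853
gripper_force: 0.0
```

Request:
jog_arm(
  rows=[
    [1,0.93,0.738,0.2,0],
    [1,0.93,0.738,0.2,0],
    [1,0.93,0.738,0.2,0],
    [1,0.93,0.738,0.2,0],
    [1,0.93,0.738,0.2,0],
    [1,0.93,0.738,0.2,0],
    [1,0.93,0.738,0.2,0],
    [1,0.93,0.738,0.2,0],
    [1,0.93,0.738,0.2,0],
    [1,0.93,0.738,0.2,0],
    [1,0.93,0.738,0.2,0],
    [1,0.93,0.738,0.2,0],
  ],
)

```text
time_s: 10.05
tcp_pos: [0.3626, 0.2524, 0.2958]
ee_rot: [179.9, 0.0, 152.8]
wrist_force: [0.8, -0.1, -0.6]
width: 0.0858
gripper_force: 0.0
```

Request:
jog_arm(
  rows=[
    [1,0.93,0.738,0.5,0],
    [1,0.93,0.738,0.5,0],
    [1,0,0,0,0],
  ],
)

```text
time_s: 10.42
tcp_pos: [0.3371, 0.3072, 0.27]
ee_rot: [-180.0, -0.1, 153.0]
wrist_force: [-0.2, -0.1, -1.3]
width: 0.0855
gripper_force: 0.0
```

```bash
python3 - <<'E'
from h import *
s=env.read_state(); print(s["time_s"],s["tcp_pos"],s["ee_rot"],s["joint_positions"])
n="wrist";c=get_calibration(n)
p,d=snapshot(n); cv2.imwrite("pics/w3.png",p[:,:,::-1]); np.savez("w3.npz",p=p,d=d,**{k:c[k] for k in c})
q,P=cloud(c,d)
m=(P[:,2]>.133)&(P[:,2]<.16); 
im=np.zeros(d.shape,np.uint8); im[q[m][:,1].astype(int),q[m][:,0].astype(int)]=255
k,L,st,ce=cv2.connectedComponentsWithStats(im)
lab=L[q[:,1].astype(int),q[:,0].astype(int)]
for i in range(1,k):
  if st[i,4]>60:
    X=P[m&(lab==i)]; r=cv2.minAreaRect(X[:,:2].astype(np.float32)*1000); print(ce[i],st[i,4],X.mean(0),np.median(X[:,2]),r)
E
```

```text
10.425 [0.33711989 0.30721635 0.27000141] [-1.79966260e+02 -5.01316305e-02  1.53032292e+02] [-56.26039461   7.9977682    8.21370641 111.6161445   -1.35408972
  60.5194489   15.57420196]
[459.83832335 158.51696607] 501 [0.36525555 0.44181136 0.1352666 ] 0.13538066802178544 ((365.8139953613281, 442.0328063964844), (11.438642501831055, 27.1358699798584), 73.69475555419922)
[281.58969805 209.330373  ] 563 [0.33902481 0.3045084  0.14000322] 0.14089256718094145 ((339.8275146484375, 304.0375671386719), (27.72879409790039, 12.780853271484375), 58.59187316894531)
[281.01550388 278.30232558] 516 [0.39265159 0.27676178 0.13967743] 0.14065926880463853 ((393.62701416015625, 276.18927001953125), (27.108531951904297, 12.078476905822754), 62.9074592590332)
[280.56485356 343.4958159 ] 478 [0.45076089 0.24678407 0.13932084] 0.14045231737960415 ((451.92352294921875, 246.15695190429688), (27.956653594970703, 12.700672149658203), 64.1279525756836)
```

Request:
jog_arm(
  rows=[
    [1,-0.072,-0.03,0.9,0],
    [1,-0.072,-0.03,0.95,0],
    [1,0,0,0.95,0],
    [1,0,0,0.95,0],
    [1,0,0,0.95,0],
    [1,0,0,0.95,0],
    [1,0,0,0,0],
    [-1,0,0,0,0],
    [-1,0,0,0,0],
    [-1,0,0,0,0],
    [-1,0,0,0,0],
    [-1,0,0,0,0],
  ],
  squeeze=30,
)

```text
time_s: 11.98
tcp_pos: [0.3422, 0.3027, 0.1298]
ee_rot: [179.9, 0.0, 152.7]
wrist_force: [-1.2, -0.8, 6.3]
width: 0.0276
gripper_force: 36.0
```

Request:
jog_arm(
  rows=[
    [-1,0,0,-0.3,0],
    [-1,0,0,-0.6,0],
    [-1,0,0,-0.8,0],
    [-1,0,0,-1,0],
    [-1,0,0,-1,0],
    [-1,0,0,-1,0],
    [-1,0,0,-1,0],
    [-1,0,0,-1,0],
    [-1,0,0,-1,0],
    [-1,0,0,-1,0],
    [-1,0,0,-1,0],
    [-1,0,0,0,0],
  ],
)

```text
time_s: 13.48
tcp_pos: [0.3423, 0.3028, 0.3736]
ee_rot: [179.8, 0.0, 152.7]
wrist_force: [-0.2, 0.4, -1.0]
width: 0.0277
gripper_force: 35.3
```

```bash
python3 - <<'E'
from h import *
s=env.read_state(); print(s["time_s"],s["tcp_pos"],s["ee_rot"],s["width"])
n="wrist";c=get_calibration(n)
p,d=snapshot(n); cv2.imwrite("pics/w4.png",p[:,:,::-1]); np.savez("w4.npz",p=p,d=d,**{k:c[k] for k in c})
a=np.radians(s["ee_rot"][2]);X=np.array([np.cos(a),np.sin(a),0]);Y=np.array([np.sin(a),-np.cos(a),0]);Z=np.array([0,0,-1])
q,P=cloud(c,d);L=(P-s["tcp_pos"])@np.stack([X,Y,Z],1)*1000
m=(abs(L[:,0])<40)&(abs(L[:,1])<50)&(L[:,2]>30)&(L[:,2]<140)
for z in range(30,140,10):
  k=m&(L[:,2]>=z)&(L[:,2]<z+10)
  if k.sum(): print(z,k.sum(),np.percentile(L[k,0],[10,50,90]).round(1),L[k,1].min().round(1),L[k,1].max().round(1))
E
```

```text
13.475 [0.34232917 0.30275768 0.37362628] [1.79817539e+02 4.02117852e-02 1.52726006e+02] 0.027681925827305536
30 1503 [5.6 5.9 6.4] -45.2 44.1
40 1372 [5.9 6.3 6.7] -45.4 44.0
50 1194 [6.3 6.7 7.1] -45.2 44.2
60 561 [6.6 7.  7.4] -45.2 44.5
70 305 [6.9 7.4 7.8] -44.8 44.4
80 627 [4.2 5.6 8. ] -44.9 44.2
90 1029 [5.6 7.4 8.5] -44.8 44.3
100 598 [8.3 8.6 9. ] -44.7 44.5
110 564 [8.7 9.  9.4] -44.6 44.7
120 9 [8.7 8.9 9. ] -36.9 44.4
```

View pics/w4.png

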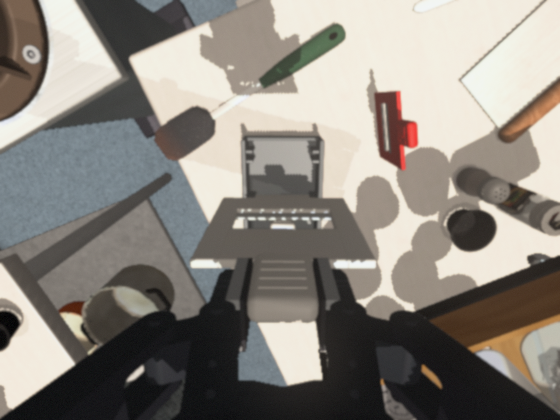

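Request:
jog_arm(
  rows=[
    [-1,0,0,-0.4,0.8],
    [-1,0,0,-0.4,0.8],
    [-1,0,0,0,0.8],
    [-1,0,0,0,0.8],
    [-1,-0.6,-0.3,0,0],
    [-1,-0.9,-0.45,0,0],
    [-1,-1,-0.5,0,0],
    [-1,-1,-0.5,0,0],
    [-1,-1,-0.5,0,0],
    [-1,-1,-0.5,0,0],
    [-1,-1,-0.5,0,0],
    [-1,-1,-0.5,0,0],
  ],
)

```text
time_s: 15.02
tcp_pos: [0.4186, 0.105, 0.3913]
ee_rot: [-179.9, -0.0, 138.1]
wrist_force: [0.5, -0.3, -0.9]
width: 0.0273
gripper_force: 35.2
```

Request:
jog_arm(
  rows=[
    [-1,-1,-0.5,0,0],
    [-1,-1,-0.5,0,0],
    [-1,-1,-0.5,0,0],
    [-1,-1,-0.5,0,0],
    [-1,-1,-0.5,0,0],
    [-1,-1,-0.5,0,0],
    [-1,-1,-0.5,0,0],
    [-1,-1,-0.5,0,0],
    [-1,-1,-0.5,0,0],
    [-1,-1,-0.5,0,0],
    [-1,-1,-0.5,0,0],
    [-1,-1,-0.5,0,0],
  ],
)

```text
time_s: 16.52
tcp_pos: [0.5408, -0.2066, 0.3913]
ee_rot: [-180.0, -0.1, 138.1]
wrist_force: [0.3, 0.1, -1.1]
width: 0.0273
gripper_force: 35.2
```

Request:
jog_arm(
  rows=[
    [-1,-1,-0.5,0,0],
    [-1,-1,-0.5,0,0],
    [-1,-0.9,-0.45,0,0],
    [-1,0,0,0,0],
  ],
)

```text
time_s: 17.02
tcp_pos: [0.5699, -0.2831, 0.3909]
ee_rot: [-179.9, -0.1, 137.9]
wrist_force: [-0.6, -0.3, -0.6]
width: 0.0276
gripper_force: 35.2
```

```bash
cat > t.py <<'E'
from h import *
import sys
O,R=slicer(.5836,-.3267,-42); O[2]=.211
def look(f,png=False):
    s=env.read_state(); c=get_calibration("wrist"); p,d=snapshot("wrist")
    cv2.imwrite(f"pics/{f}.png",p[:,:,::-1]); np.savez(f+".npz",p=p,d=d,**{k:c[k] for k in c})
    print("t",s["time_s"],"tcp",s["tcp_pos"].round(4),"rot",s["ee_rot"].round(1),"w",round(s["width"],4),"F",s["wrist_force"].round(1))
    h=np.array([R[0,2],R[1,2],0])/s57; H=np.stack([h,R[:,1],[0,0,1]],1)
    T=(s["tcp_pos"]-O)@H*1000; print("tcp in h,l,up from O",T.round(1))
    q,P=cloud(c,d); L=(P-s["tcp_pos"])@H*1000
    # plate back face: fit line up-vs-h of points near the tool
    m=(abs(L[:,1])<43)&(L[:,2]<-25)&(L[:,2]>-62)&(abs(L[:,0])<60)
    A=L[m]
    if len(A)>100:
        l=cv2.fitLine(A[:,[0,2]].astype(np.float32),cv2.DIST_HUBER,0,.01,.01).ravel(); th=np.degrees(np.arctan2(l[0],-l[1])) if l[1]<0 else np.degrees(np.arctan2(-l[0],l[1]))
        f0=l[2:]; print("n",len(A),"tilt(bottom to +h)",round(float(th),1),"face pt",f0,"y",A[:,1].min(),A[:,1].max())
    return c,p,d,P
E
python3 - <<'E'
from t import *
c,p,d,P=look("w5")
L=(P-O)@R*1000
for y in(-50,-42,42,50):
  k=(abs(L[:,1]-y)<4)&(L[:,2]>-20)&(L[:,2]<20)&(L[:,0]>-40)&(L[:,0]<160); print("rail",y,k.sum(),np.sort(L[k,0])[:4].round(1),np.median(L[k,2]) if k.sum() else 0)
E
```

```text
t 17.025 tcp [ 0.5699 -0.2831  0.3909] rot [-1.799e+02 -1.000e-01  1.379e+02] w 0.0276 F [-0.6 -0.3 -0.6]
tcp in h,l,up from O [-39.4  23.3 179.9]
n 5254 tilt(bottom to +h) -3.1 face pt [ -5.7977347 -40.476604 ] y -42.97135155688561 42.968537133305546
rail -50 79 [-6.1 -5.8 -5.6 -5.5] -2.6020511056313445
rail -42 4 [-3.6 -3.3 -3.  -2.7] -10.728806911547316
rail 42 63 [-3.  -1.9 -1.8 -1.8] -6.25122322666483
rail 50 94 [-22.4 -22.1 -21.4 -21.2] -5.08963260452188
```

View pics/w5.png

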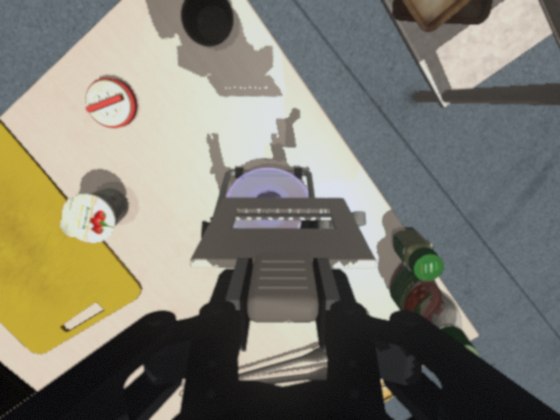

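Request:
jog_arm(
  rows=[
    [-1,-0.94,-0.46,0,0],
    [-1,-0.94,-0.46,0,0],
    [-1,0,0,0,0],
    [-1,0,0,0.8,0],
    [-1,0,0,0.8,0],
    [-1,0,0,0.5,0],
    [-1,0,0,0.3,0],
    [-1,0,0,0,0],
  ],
)

```text
time_s: 18.08
tcp_pos: [0.5909, -0.3282, 0.3317]
ee_rot: [180.0, -0.0, 138.1]
wrist_force: [0.0, 0.2, -0.0]
width: 0.0278
gripper_force: 35.2
```

```bash
python3 -c "
from t import *
look('w6')"
```

```text
t 18.075 tcp [ 0.5909 -0.3282  0.3317] rot [180.   -0.  138.1] w 0.0278 F [ 0.   0.2 -0. ]
tcp in h,l,up from O [  6.4   3.8 120.7]
n 5257 tilt(bottom to +h) -2.9 face pt [ -5.840843 -39.23137 ] y -42.994080539454664 42.997734855836946
```

Request:
jog_arm(
  rows=[
    [-1,0,-0.15,0,0],
    [-1,0,0,0,0],
    [-1,0,0,0.12,0],
    [-1,0,0,0.12,0],
    [-1,0,0,0,0],
  ],
)

```text
time_s: 18.75
tcp_pos: [0.5884, -0.3313, 0.3254]
ee_rot: [-180.0, -0.0, 138.1]
wrist_force: [0.7, -0.4, -1.4]
width: 0.0275
gripper_force: 35.3
```

```bash
python3 -c "
from t import *
look('w7')"
```

```text
t 18.75 tcp [ 0.5884 -0.3313  0.3254] rot [-180.    -0.   138.1] w 0.0275 F [ 0.7 -0.4 -1.4]
tcp in h,l,up from O [  6.7  -0.2 114.4]
n 5263 tilt(bottom to +h) -2.6 face pt [ -5.779167 -39.49829 ] y -42.969210285801886 42.990570837775074
```

Request:
jog_arm(
  rows=[
    [-1,0.2,0,0.04,0],
    [-1,0.2,0,0.04,0],
    [-1,0.3,0,0.05,0],
    [-1,0.3,0,0.05,0],
    [-1,0,0,0,0],
  ],
)

```text
time_s: 19.42
tcp_pos: [0.5703, -0.3148, 0.3232]
ee_rot: [179.9, 0.2, 138.1]
wrist_force: [1.0, -0.6, 8.7]
width: 0.0273
gripper_force: 37.1
```

```bash
python3 -c "
from t import *
look('w8')"
```

```text
t 19.425 tcp [ 0.5703 -0.3148  0.3232] rot [179.9   0.2 138.1] w 0.0273 F [ 1.  -0.6  8.7]
tcp in h,l,up from O [-1.780e+01 -1.000e-01  1.122e+02]
n 2915 tilt(bottom to +h) 8.4 face pt [  2.5066376 -38.8182   ] y -42.9850105893886 42.96334301500261
```

Request:
jog_arm(
  rows=[
    [-1,0.22,0,0.05,0],
    [-1,0.22,0,0.06,0],
    [-1,0.22,0,0.07,0],
    [-1,0,0,0,0],
  ],
)

```text
time_s: 19.98
tcp_pos: [0.5577, -0.3037, 0.3181]
ee_rot: [179.9, 0.1, 138.1]
wrist_force: [1.1, -0.4, 4.8]
width: 0.0275
gripper_force: 37.6
```

```bash
python3 -c "
from t import *
look('w9')"
```

```text
t 19.975 tcp [ 0.5577 -0.3037  0.3181] rot [1.799e+02 1.000e-01 1.381e+02] w 0.0275 F [ 1.1 -0.4  4.8]
tcp in h,l,up from O [-34.6  -0.2 107.1]
n 1074 tilt(bottom to +h) 17.2 face pt [ 10.854273 -44.858448] y -42.97896846322569 42.962487765502885
```

Request:
jog_arm(
  rows=[
    [-1,0.22,0,0.08,0],
    [-1,0.22,0,0.09,0],
    [-1,0.22,0,0.1,0],
    [-1,0.17,0,0.09,0],
    [-1,0.17,0,0.1,0],
    [-1,0.17,0,0.1,0],
    [-1,0,0,0,0],
  ],
)

```text
time_s: 20.9
tcp_pos: [0.5355, -0.2839, 0.3027]
ee_rot: [180.0, -0.0, 138.1]
wrist_force: [0.3, -0.4, 3.6]
width: 0.0276
gripper_force: 37.8
```

```bash
python3 -c "
from t import *
c,p,d,P=look('w10')
"
```

```text
t 20.9 tcp [ 0.5355 -0.2839  0.3027] rot [180.   -0.  138.1] w 0.0276 F [ 0.3 -0.4  3.6]
tcp in h,l,up from O [-64.4  -0.3  91.7]
n 276 tilt(bottom to +h) 32.3 face pt [ 38.612465 -36.415516] y -15.735217521818376 13.999542389471445
```

```bash
python3 - <<'E'
from t import *
c,p,d=load("w10.npz"); s=env.read_state()
h=np.array([R[0,2],R[1,2],0])/s57; H=np.stack([h,R[:,1],[0,0,1]],1)
q,P=cloud(c,d); L=(P-s["tcp_pos"])@H*1000
for lo,hi in((-45,-33),(33,45),(-12,12)):
  m=(L[:,1]>lo)&(L[:,1]<hi)&(L[:,0]>-45)&(L[:,0]<70)&(L[:,2]<45)&(L[:,2]>-75)
  A=L[m]; print(lo,m.sum())
  for z in range(-72,45,4):
    k=(A[:,2]>=z)&(A[:,2]<z+4)
    if k.sum()>2: print(z,k.sum(),A[k,0].min().round(1),np.median(A[k,0]).round(1),A[k,0].max().round(1))
E
```

```text
-45 4177
-24 100 11.6 12.6 16.7
-20 82 11.7 14.4 16.4
20 27 -7.8 -7.2 -6.5
24 156 -13.3 -11.9 -6.4
28 321 -14.5 -12.3 11.2
32 1145 -15.2 -5.0 12.3
36 1433 -13.3 0.6 12.8
40 744 -13.6 -8.0 13.2
44 169 -13.8 -7.4 12.2
33 4108
-24 110 10.9 12.6 16.4
-20 83 11.4 14.2 15.7
20 10 -7.7 -7.4 -6.8
24 111 -13.3 -12.4 -6.9
28 263 -14.7 -12.7 11.7
32 860 -14.9 -9.4 11.8
36 1573 -14.0 0.2 12.0
40 868 -13.7 -7.7 12.4
44 230 -13.6 6.6 12.2
-12 2298
-48 16 42.3 44.7 46.8
-40 8 34.6 35.7 37.2
-36 128 34.4 37.5 40.7
0 48 -8.7 -8.0 -7.5
4 211 -11.1 -10.2 3.8
8 979 -11.4 -8.8 3.0
12 895 -9.9 -4.6 -0.7
40 6 -16.1 -9.7 -2.7
44 6 -17.0 -11.5 -4.4
```

```bash
cat >> t.py <<'E'
def tilt(f,tcp):
    c,p,d=load(f); h=np.array([R[0,2],R[1,2],0])/s57; H=np.stack([h,R[:,1],[0,0,1]],1)
    q,P=cloud(c,d); L=(P-O)@H*1000; G=(np.array(tcp)-O)@H*1000; M=L-G
    out=[]
    for nm,m in(("shoulder",(abs(L[:,1]-G[1])>32)&(abs(L[:,1]-G[1])<45)&(M[:,2]<-12)&(M[:,2]>-30)&(M[:,0]>0)&(M[:,0]<30)),
                ("tabtop",(abs(L[:,1]-G[1])<11)&(M[:,2]>-5)&(M[:,2]<20)&(M[:,0]>-22)&(M[:,0]<10))):
        A=L[m][:,[0,2]].astype(np.float32); l=cv2.fitLine(A,cv2.DIST_HUBER,0,.01,.01).ravel()
        r=cv2.minAreaRect(A); print(nm,len(A),"slope",np.degrees(np.arctan(l[1]/l[0])).round(1),"mid",l[2:].round(1),"rect",np.round(r[0],1),np.round(r[1],1),round(r[2],1)); out.append(np.array(r[0]))
    v=out[1]-out[0]; print("tilt from mids",np.degrees(np.arctan2(-v[0],v[1])).round(1),np.hypot(*v).round(1))
    for th in(31,33,35):
        E=out[0]+96*np.array([np.sin(np.radians(th)),-np.cos(np.radians(th))]); print(th,"E x,z",(E[0]*c57-E[1]*s57).round(1),(E[0]*s57+E[1]*c57).round(1))
    S=out[0]; print("shoulder x,z",(S[0]*c57-S[1]*s57).round(1),(S[0]*s57+S[1]*c57).round(1))
E
python3 -c "
from t import *
tilt('w10.npz',env.read_state()['tcp_pos'])"
```

```text
shoulder 375 slope 35.5 mid [-50.9  71.5] rect [-50.6  71.5] [4.9 3.7] 32.4
tabtop 1991 slope 31.3 mid [-71.1 103. ] rect [-69.1 100.5] [13.2 12. ] 30.0
tilt from mids 32.6 34.4
31 E x,z 8.4 -6.8
33 E x,z 8.4 -3.5
35 E x,z 8.4 -0.1
shoulder x,z -87.6 -3.5
```

Request:
jog_arm(
  rows=[
    [-1,-0.115,0,0.068,0],
    [-1,-0.115,0,0.068,0],
    [-1,-0.109,0,0.168,0],
    [-1,-0.109,0,0.168,0],
    [-1,-0.109,0,0.168,0],
    [-1,0,0,0,0],
  ],
)

```text
time_s: 21.7
tcp_pos: [0.5462, -0.2934, 0.2862]
ee_rot: [-180.0, -0.0, 138.1]
wrist_force: [0.9, 0.8, -0.2]
width: 0.0273
gripper_force: 37.3
```

```bash
python3 -c "
from t import *
look('w11');tilt('w11.npz',env.read_state()['tcp_pos'])"
```

```text
t 21.7 tcp [ 0.5462 -0.2934  0.2862] rot [-180.    -0.   138.1] w 0.0273 F [ 0.9  0.8 -0.2]
tcp in h,l,up from O [-50.1  -0.3  75.2]
n 251 tilt(bottom to +h) 33.0 face pt [ 38.690853 -36.61429 ] y -15.733809997103089 14.087110143671916
shoulder 371 slope 32.5 mid [-36.7  54.9] rect [-36.4  55.2] [5. 4.] 23.6
tabtop 2006 slope 32.2 mid [-56.8  86.4] rect [-54.7  83.6] [13.2 12.2] 30.3
tilt from mids 32.7 33.8
31 E x,z 29.8 -3.8
33 E x,z 29.9 -0.5
35 E x,z 29.8 2.9
shoulder x,z -66.1 -0.5
```

Request:
jog_arm(
  rows=[
    [-1,-0.109,0,0.168,0],
    [-1,-0.164,0,0.252,0],
    [-1,-0.164,0,0.252,0],
    [-1,-0.164,0,0.252,0],
    [-1,-0.164,0,0.252,0],
    [-1,-0.164,0,0.252,0],
    [-1,0,0,0,0],
  ],
)

```text
time_s: 22.62
tcp_pos: [0.5636, -0.3089, 0.2503]
ee_rot: [-180.0, -0.0, 138.1]
wrist_force: [1.0, 1.7, -1.5]
width: 0.0273
gripper_force: 37.3
```

```bash
python3 -c "
from t import *
look('w12');tilt('w12.npz',env.read_state()['tcp_pos'])"
```

```text
t 22.625 tcp [ 0.5636 -0.3089  0.2503] rot [-180.    -0.   138.1] w 0.0273 F [ 1.   1.7 -1.5]
tcp in h,l,up from O [-26.8  -0.2  39.3]
n 470 tilt(bottom to +h) -65.8 face pt [ 24.279055 -40.776337] y -42.984279556410954 42.91870683342611
shoulder 368 slope 33.2 mid [-13.4  19.1] rect [-13.1  19.1] [4.7 4.3] 32.4
tabtop 1975 slope 33.3 mid [-33.5  50.6] rect [-31.9  47.9] [13.1 12. ] 33.6
tilt from mids 33.1 34.4
31 E x,z 72.8 -3.9
33 E x,z 72.9 -0.6
35 E x,z 72.8 2.8
shoulder x,z -23.1 -0.6
```

Request:
jog_arm(
  rows=[
    [-1,-0.109,0,0.168,0],
    [-1,-0.109,0,0.168,0],
    [-1,-0.044,0,0.067,0],
    [-1,-0.044,0,0.067,0],
    [-1,0,0,0,0],
  ],
)

```text
time_s: 23.3
tcp_pos: [0.5691, -0.3137, 0.2396]
ee_rot: [180.0, -0.0, 138.1]
wrist_force: [-0.3, 4.7, 3.8]
width: 0.0273
gripper_force: 37.8
```

```bash
python3 -c "
from t import *
look('w13');tilt('w13.npz',env.read_state()['tcp_pos'])"
```

```text
t 23.3 tcp [ 0.5691 -0.3137  0.2396] rot [180.   -0.  138.1] w 0.0273 F [-0.3  4.7  3.8]
tcp in h,l,up from O [-19.4  -0.1  28.6]
n 611 tilt(bottom to +h) 85.2 face pt [ 24.31687  -34.690773] y -42.996680144353014 42.993755532420565
shoulder 363 slope 33.0 mid [-6.   8.4] rect [-5.8  8.6] [4.7 3.7] 32.8
tabtop 1970 slope 34.0 mid [-26.3  39.9] rect [-24.1  37.2] [13.1 12. ] 31.0
tilt from mids 32.7 34.0
31 E x,z 85.6 -3.5
33 E x,z 85.7 -0.2
35 E x,z 85.6 3.2
shoulder x,z -10.3 -0.2
```

Request:
jog_arm(
  rows=[
    [-1,-0.03,0,0.05,0],
    [-1,-0.03,0,0.05,0],
    [-1,0,0,0,0],
  ],
)

```text
time_s: 23.72
tcp_pos: [0.5694, -0.3138, 0.2395]
ee_rot: [179.9, -0.1, 138.1]
wrist_force: [-11.3, 15.8, 27.6]
width: 0.0274
gripper_force: 40.9
```

Request:
jog_arm(
  rows=[
    [0.2,0,0,0,0],
    [0.2,0,0,0,0],
    [0.2,0,0,0,0],
    [0.2,0,0,-0.5,0],
    [0.2,0,0,-1,0],
    [0.2,0,0,-1,0],
    [0.2,0,0,-1,0],
    [0.2,0.5,0,-0.5,0],
    [0.2,0,0,0,0],
  ],
)

```text
time_s: 24.85
tcp_pos: [0.5605, -0.3064, 0.3379]
ee_rot: [179.9, 0.1, 138.1]
wrist_force: [0.3, 0.5, 0.3]
width: 0.0514
gripper_force: 0.0
```

```bash
python3 - <<'E'
from t import *
c,p,d,P=look('w14')
L=(P-O)@R*1000
sh=(abs(L[:,1])>20)&(abs(L[:,1])<40)&(L[:,0]>-25)&(L[:,0]<0)&(abs(L[:,2])<5)
print("shoulder x",np.median(L[sh,0]),"z",np.median(L[sh,2]),sh.sum())
tb=(abs(L[:,1])<10)&(L[:,0]>-60)&(L[:,0]<-40)&(abs(L[:,2])<10);print("tabtop",tb.sum(),np.median(L[tb],0))
m=(L[:,1]>50)&(L[:,1]<120)&(L[:,0]>-80)&(L[:,0]<5)&(abs(L[:,2])<14)&(L[:,2]>3)
A=L[m];print("lever",len(A),np.median(A[:,2]),cv2.minAreaRect(A[:,:2].astype(np.float32)))
b=A[A[:,2]>8]; print("boss",len(b),b.mean(0) if len(b) else '')
A=A[(A[:,2]<8)];far=A[np.argsort(np.hypot(A[:,0]+20,A[:,1]-62))[-15:]];print("end",far.mean(0))
for o in ["latch_pivot","latch_grip"]:
  for r in nets.spot_point("wrist",o)[:1]: u=r["point"];dd=d[int(u[1]),int(u[0])]; print(o,r["conf"],((at(c,u,dd)-O)@R*1000).round(1))
cv2.imwrite("pics/w14z.png",cv2.resize(p[100:400,100:500,::-1],(800,600),interpolation=2))
E
```

```text
t 24.85 tcp [ 0.5605 -0.3064  0.3379] rot [1.799e+02 1.000e-01 1.381e+02] w 0.0514 F [0.3 0.5 0.3]
tcp in h,l,up from O [-30.7  -0.3 126.9]
shoulder x -9.973792364193052 z -0.07163903862539109 462
tabtop 569 [-47.75086811  -0.1311042    0.26523239]
lever 551 5.48109775695058 ((-26.932039260864258, 66.95484924316406), (16.51835823059082, 65.31637573242188), 49.748809814453125)
boss 51 [-14.41896637  58.10001968   8.78498301]
end [-52.60351764  86.04641672   4.55059899]
latch_pivot 0.86 [-27.7  59.1  -3.1]
latch_grip 0.61 [-52.1  79.    2.3]
```

View pics/w14z.png

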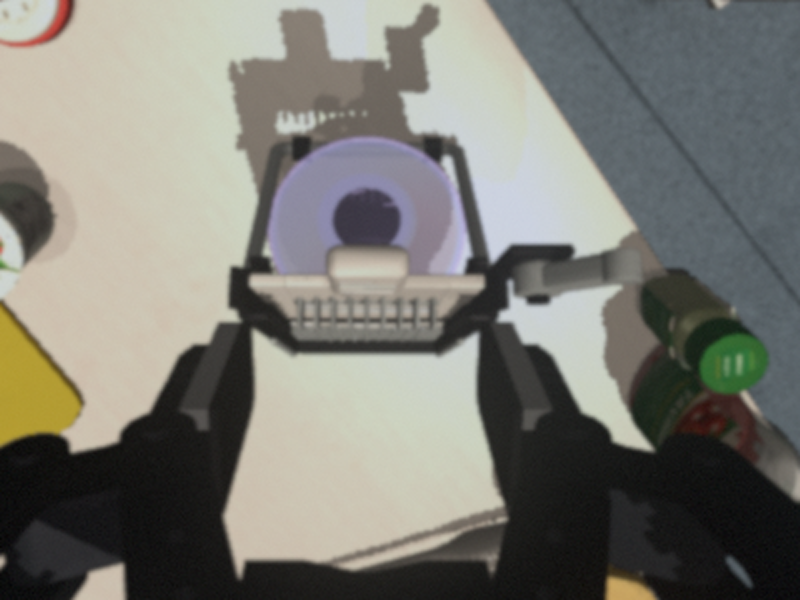

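```bash
python3 - <<'E'
from t import *
h=np.array([R[0,2],R[1,2],0])/s57; H=np.stack([h,R[:,1],[0,0,1]],1)
A=[]
for f in("w14.npz","w5.npz","w2.npz"):
  c,p,d=load(f); q,P=cloud(c,d); A.append((P-O)@H*1000)
A=np.vstack([A[0],A[2]])
A=A[(A[:,2]<60)]
for hh in range(-60,40,8):
  r=[]
  for l in range(40,150,8):
    k=(A[:,0]>=hh)&(A[:,0]<hh+8)&(A[:,1]>=l)&(A[:,1]<l+8); r.append(int(np.percentile(A[k,2],98)) if k.sum() else None)
  print(hh,r)
E
```

```text
-60 [-207, -207, -207, -207, -207, -207, -207, -206, -207, -207, None, None, None, None]
-52 [-208, -207, -207, -207, -207, -207, -207, -206, -207, -207, -208, None, None, None]
-44 [-207, -207, -207, -207, -207, -207, -207, -206, -207, -207, -207, -209, None, None]
-36 [-206, -207, -207, -207, 44, 45, 41, -207, -207, -207, -207, -208, None, None]
-28 [-207, 21, 22, 35, 46, 48, 44, -207, -207, -207, -207, -207, -208, None]
-20 [-193, 21, 27, 36, 40, 40, -207, -207, -207, -207, -207, -208, -207, -208]
-12 [9, 23, 27, 28, 28, -207, -207, -206, -207, -207, -207, -207, -207, -208]
-4 [5, 7, 22, 22, -16, -207, -207, -207, -207, -207, -207, -207, -207, -207]
4 [10, 8, -18, -16, -20, -207, -207, -207, -207, -207, -207, -207, -207, -207]
12 [-3, -3, -82, -90, -207, -206, -207, -207, -207, -207, -207, -206, -207, -207]
20 [-13, -10, -76, -207, -207, -207, -208, -207, -207, -207, -207, -207, -207, -207]
28 [-26, -22, -50, -177, -208, -207, -207, -207, -207, -207, -206, -207, -207, -206]
36 [-38, -35, -176, -177, None, -207, -208, -207, -207, -207, -207, -207, -207, -207]
```

Request:
jog_arm(
  rows=[
    [-1,0,0.88,0,0],
    [-1,0,0.88,0,0],
    [-1,0,0.88,0,0],
    [-1,0,0.88,0,0],
    [-1,-0.1,0.88,0,0],
    [-1,0,0,0,0],
    [-1,0,0,0.9,0],
    [-1,0,0,0.9,0],
    [-1,0,0,0.6,0],
    [-1,0,0,0.3,0],
    [-1,0,0,0,0],
  ],
)

```text
time_s: 26.38
tcp_pos: [0.6362, -0.2268, 0.2693]
ee_rot: [-180.0, -0.0, 138.0]
wrist_force: [-0.2, 0.1, 0.9]
width: -0.0002
gripper_force: 0.0
```

```bash
cat > g.py <<'E'
from t import *
s=env.read_state(); h=np.array([R[0,2],R[1,2],0])/s57; H=np.stack([h,R[:,1],[0,0,1]],1)
print(s["time_s"],((s["tcp_pos"]-O)@H*1000).round(1),s["ee_rot"].round(1),"F",(H.T@s["wrist_force"]).round(1),s["width"])
E
python3 g.py
```

```text
26.375 [-27.8 109.4  58.3] [-180.   -0.  138.] F [-0.2 -0.   0.9] -0.00021264552476221921
```

Request:
jog_arm(
  rows=[
    [-1,0,0,0.14,0],
    [-1,0,-0.3,0,0],
    [-1,0,-0.3,0,0],
    [-1,0,-0.3,0,0],
    [-1,0,-0.3,0,0],
    [-1,0,-0.3,0,0],
    [-1,0,-0.3,0,0],
    [-1,0,0,0,0],
  ],
)

```text
time_s: 27.38
tcp_pos: [0.6052, -0.2614, 0.2657]
ee_rot: [-179.9, -0.0, 137.9]
wrist_force: [-0.2, 0.5, 0.3]
width: -0.0001
gripper_force: 0.0
```

```bash
python3 g.py; python3 - <<'E'
from t import *
c,p,d,P=look('w15')
L=(P-O)@R*1000
m=(L[:,1]>0)&(L[:,1]<110)&(L[:,0]>-80)&(L[:,0]<-12)&(L[:,2]<9)&(L[:,2]>3)&~((L[:,1]<16))
A=L[m]; print(len(A),cv2.minAreaRect(A[:,:2].astype(np.float32)))
far=A[np.argsort(np.hypot(A[:,0]+18.5,A[:,1]-62))[-15:]];print("end",far.mean(0))
E
```

```text
27.375 [-27.6  62.9  54.7] [-179.9   -0.   137.9] F [-0.5  0.3  0.3] -0.0001300647865164924
t 27.375 tcp [ 0.6052 -0.2614  0.2657] rot [-179.9   -0.   137.9] w -0.0001 F [-0.2  0.5  0.3]
tcp in h,l,up from O [-27.6  62.9  54.7]
n 326 tilt(bottom to +h) 58.4 face pt [ 21.712399 -47.467407] y -42.98974519367656 10.591166738574303
784 ((-67.31566619873047, 53.40147018432617), (19.359508514404297, 47.36103820800781), 31.10219955444336)
end [-79.91785451  62.62812523   6.34048396]
```

Request:
jog_arm(
  rows=[
    [-1,0,0.1,0,0],
    [-1,0,0,-0.7,0],
    [-1,0,0,-0.7,0],
    [-1,0,0,0,0],
  ],
)

```text
time_s: 27.92
tcp_pos: [0.6088, -0.2589, 0.3034]
ee_rot: [179.9, 0.2, 138.1]
wrist_force: [-0.8, 0.4, 0.3]
width: -0.0002
gripper_force: 0.0
```

```bash
python3 g.py; python3 - <<'E'
from t import *
c,p,d,P=look('w16')
L=(P-O)@R*1000
m=(L[:,1]>16)&(L[:,1]<110)&(L[:,0]>-62)&(L[:,0]<-12)&(L[:,2]<9)&(L[:,2]>2)
A=L[m]; print(len(A))
for y in range(16,100,5):
  k=(A[:,1]>=y)&(A[:,1]<y+5)
  if k.sum(): print(y,k.sum(),A[k,0].min().round(0),A[k,0].max().round(0),np.median(A[k,2]).round(1))
E
```

```text
27.925 [-26.6  67.2  92.4] [179.9   0.2 138.1] F [-0.8 -0.3  0.3] -0.000205436306385572
t 27.925 tcp [ 0.6088 -0.2589  0.3034] rot [179.9   0.2 138.1] w -0.0002 F [-0.8  0.4  0.3]
tcp in h,l,up from O [-26.6  67.2  92.4]
n 766 tilt(bottom to +h) 44.7 face pt [  2.0784144 -51.50604  ] y -31.066166830023995 -8.214685256119346
430
36 73 -55.0 -43.0 4.5
41 92 -56.0 -36.0 4.7
46 103 -53.0 -30.0 4.6
51 90 -45.0 -17.0 4.7
56 46 -38.0 -20.0 3.5
61 16 -30.0 -26.0 2.6
66 10 -27.0 -21.0 2.5
```

Request:
jog_arm(
  rows=[
    [-1,0,-0.66,0,0],
    [-1,0,-0.66,0,0],
    [-1,0,0,0,0],
    [-1,0,0,0.4,0],
    [-1,0,0,0.4,0],
    [-1,-0.067,0,0.18,0],
    [-1,-0.067,0,0.18,0],
    [-1,-0.067,0,0.18,0],
    [-1,-0.067,0,0.18,0],
    [-1,0,0,0,0],
  ],
)

```text
time_s: 29.22
tcp_pos: [0.5853, -0.2947, 0.2647]
ee_rot: [-179.4, 0.1, 137.6]
wrist_force: [-21.3, -12.6, 20.8]
width: 0.0
gripper_force: 17.7
```

```bash
python3 g.py
```

```text
29.225 [-20.2  24.9  53.7] [-1.794e+02  1.000e-01  1.376e+02] F [ -7.4 -23.6  20.8] 1.7722290222743587e-05
```

Request:
jog_arm(
  rows=[
    [-1,0,0,-0.3,0],
    [-1,0,0,-0.7,0],
    [-1,0,0,-0.7,0],
    [-1,0,0,0,0],
  ],
)

```text
time_s: 29.72
tcp_pos: [0.592, -0.2872, 0.3072]
ee_rot: [179.9, 0.2, 138.1]
wrist_force: [-0.1, 0.3, -0.3]
width: 0.0002
gripper_force: 0.0
```

```bash
python3 g.py; python3 - <<'E'
from t import *
c,p,d,P=look('w17')
L=(P-O)@R*1000
m=(L[:,1]>16)&(L[:,1]<110)&(L[:,0]>-62)&(L[:,0]<-12)&(L[:,2]<9)&(L[:,2]>2)
A=L[m]; print(len(A))
for y in range(16,100,5):
  k=(A[:,1]>=y)&(A[:,1]<y+5)
  if k.sum(): print(y,k.sum(),A[k,0].min().round(0),A[k,0].max().round(0),np.median(A[k,2]).round(1))
sh=(abs(L[:,1])>20)&(abs(L[:,1])<40)&(L[:,0]>-25)&(L[:,0]<0)&(abs(L[:,2])<5)
print("shoulder x",np.median(L[sh,0]),"z",np.median(L[sh,2]),sh.sum())
tb=(abs(L[:,1])<10)&(L[:,0]>-60)&(L[:,0]<-40)&(abs(L[:,2])<10);print("tabtop",tb.sum(),np.median(L[tb],0))
# closed finger width at tip
s=env.read_state();h=np.array([R[0,2],R[1,2],0])/s57; H=np.stack([h,R[:,1],[0,0,1]],1); M=(P-s["tcp_pos"])@H*1000
for z in range(-40,20,6):
  k=(abs(M[:,0])<25)&(abs(M[:,1])<30)&(M[:,2]>=z)&(M[:,2]<z+6)
  if k.sum()>5: print("fing",z,k.sum(),M[k,:2].min(0).round(0),M[k,:2].max(0).round(0))
E
```

```text
29.725 [-20.2  35.   96.2] [179.9   0.2 138.1] F [-0.3  0.1 -0.3] 0.00018344744605922032
t 29.725 tcp [ 0.592  -0.2872  0.3072] rot [179.9   0.2 138.1] w 0.0002 F [-0.1  0.3 -0.3]
tcp in h,l,up from O [-20.2  35.   96.2]
n 1181 tilt(bottom to +h) 75.4 face pt [ -3.4856458 -57.81479  ] y -42.995261680370184 6.479951234991932
697
21 6 -38.0 -36.0 4.2
26 79 -44.0 -30.0 4.5
31 76 -44.0 -31.0 4.7
36 76 -41.0 -29.0 4.5
41 69 -39.0 -24.0 4.5
46 66 -35.0 -21.0 4.5
51 75 -32.0 -16.0 4.7
56 97 -30.0 -16.0 5.7
61 92 -29.0 -21.0 5.7
66 59 -28.0 -16.0 4.9
71 2 -19.0 -18.0 2.3
shoulder x -9.89616681194885 z -0.16667907357211298 348
tabtop 790 [-4.76639100e+01  8.09810199e-03 -8.75554423e-02]
fing -16 230 [-11. -12.] [-6. 12.]
fing -10 406 [-12. -14.] [-6. 13.]
fing -4 481 [-12. -14.] [-6. 13.]
fing 2 521 [-12. -14.] [-6. 13.]
fing 8 520 [-12. -14.] [-6. 13.]
fing 14 805 [-12. -14.] [12.  8.]
```

Request:
jog_arm(
  rows=[
    [-1,0.12,0,0.8,0],
    [-1,0.12,0,0.75,0],
    [-1,0,0,0,0],
    [-1,-0.067,-0.05,0.12,0],
    [-1,-0.067,-0.05,0.12,0],
    [-1,-0.067,-0.04,0.12,0],
    [-1,-0.067,-0.03,0.12,0],
    [-1,0,0,0,0],
  ],
)

```text
time_s: 30.78
tcp_pos: [0.5886, -0.291, 0.2544]
ee_rot: [-180.0, -0.0, 138.1]
wrist_force: [-0.2, 0.1, 0.3]
width: 0.0002
gripper_force: 0.0
```

```bash
python3 g.py
```

```text
30.775 [-20.2  29.9  43.4] [-180.    -0.   138.1] F [-0.2 -0.1  0.3] 0.0002396616387205674
```

Request:
jog_arm(
  rows=[
    [-1,-0.05,-0.01,0.09,0],
    [-1,-0.05,-0.01,0.09,0],
    [-1,0,0,0,0],
  ],
)

```text
time_s: 31.15
tcp_pos: [0.5897, -0.2923, 0.2517]
ee_rot: [179.9, -0.1, 138.1]
wrist_force: [-8.4, 5.7, 15.2]
width: -0.0002
gripper_force: 9.3
```

```bash
python3 g.py
```

```text
31.15 [-18.5  29.6  40.7] [ 1.799e+02 -1.000e-01  1.381e+02] F [-10.   -1.4  15.2] -0.00019815516028081443
```

Request:
jog_arm(
  rows=[
    [-1,0,0,-0.5,0],
    [-1,0,0,-1,0],
    [-1,0,0,-1,0],
    [-1,0.6,0,-1,0],
    [-1,0,0,0,0],
  ],
)

```text
time_s: 31.78
tcp_pos: [0.5794, -0.2832, 0.34]
ee_rot: [179.9, 0.2, 138.1]
wrist_force: [-0.2, -0.0, 0.0]
width: -0.0001
gripper_force: 0.0
```

```bash
python3 - <<'E'
from t import *
c,p,d,P=look('w18')
L=(P-O)@R*1000
m=(L[:,1]>16)&(L[:,1]<110)&(L[:,0]>-62)&(L[:,0]<-13)&(L[:,2]<9)&(L[:,2]>2)
A=L[m]; print(len(A))
for y in range(16,100,5):
  k=(A[:,1]>=y)&(A[:,1]<y+5)
  if k.sum(): print(y,k.sum(),A[k,0].min().round(1),A[k,0].max().round(1),np.median(A[k,2]).round(1))
sh=(L[:,1]<-20)&(L[:,1]>-40)&(L[:,0]>-25)&(L[:,0]<0)&(abs(L[:,2])<5)
print("shoulder x",np.median(L[sh,0]),"z",np.median(L[sh,2]),sh.sum())
tb=(abs(L[:,1])<10)&(L[:,0]>-60)&(L[:,0]<-40)&(abs(L[:,2])<10);print("tabtop",tb.sum(),np.median(L[tb],0))
E
```

```text
t 31.775 tcp [ 0.5794 -0.2832  0.34  ] rot [179.9   0.2 138.1] w -0.0001 F [-0.2 -0.   0. ]
tcp in h,l,up from O [-32.2  29.6 129. ]
529
21 46 -24.7 -14.9 4.6
26 50 -25.5 -14.4 4.7
31 48 -25.4 -14.0 4.8
36 44 -25.4 -13.3 4.7
41 49 -25.2 -14.3 4.7
46 50 -25.9 -14.6 4.6
51 51 -26.1 -14.4 4.8
56 77 -28.9 -13.1 5.3
61 68 -29.4 -21.3 6.0
66 46 -28.5 -17.9 4.6
shoulder x -9.753202725841733 z -0.16581175387934888 218
tabtop 580 [-4.77089308e+01  4.37359574e-02  8.89242974e-02]
```

```bash
python3 -c "
from cell import env
print(env.hand_in())"
```

```text
the job is handed in; nothing more can be done
None
```

The job is handed in: the comb insert measures home against the stop with its teeth up, the latch lies across its shoulder at about 90°, and the other two inserts stayed in the caddy; hand-in returned no verdict.

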